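# Put the grinding wheels and the belt roller back in their places

## Task

Tidy the grinding bench: set each of the three grinding wheels hub up in the middle of the pad whose ring has its colour, and drop the black belt roller into the blue bracket so that both ends of its axle sit at the bottom of the open slots. Wheels crack, so set them down rather than let them fall, leave the oil bottle and the steel cup where they stand, and let go of everything at the end.

Things in the scene. Friction and masses are not known exactly. Their poses are not given: they have to be found in the camera images.
- wheel_green_center (a point): Green straight grinding wheel, 80 mm across, lying flat. Origin on its axis, 30 mm above its underside, half-way up its 60 mm height; z is the axis, up. Abrasive 18 mm thick, on it a steel flange 48 mm across up to 22 mm, then a plain round steel hub, 30 mm in diameter, from 22 to 60 mm above the underside: grip it there. About 0.35 kg. Starts on the bench.
- wheel_white_center (a point): White grinding wheel, 80 mm across, tapering to 58 mm at the top, lying flat. Origin on its axis, 30 mm above its underside, half-way up its 60 mm height; z is the axis, up. Abrasive 18 mm thick, on it a steel flange 48 mm across up to 22 mm, then a plain round steel hub, 30 mm in diameter, from 22 to 60 mm above the underside: grip it there. About 0.35 kg. Starts on the bench.
- wheel_red_center (a point): Red straight grinding wheel, 68 mm across, lying flat. Origin on its axis, 30 mm above its underside, half-way up its 60 mm height; z is the axis, up. Abrasive 18 mm thick, on it a steel flange 48 mm across up to 22 mm, then a plain round steel hub, 30 mm in diameter, from 22 to 60 mm above the underside: grip it there. About 0.35 kg. Starts on the bench.
- roller_center (a point): Black rubber roller with two blue bands, 40 mm diameter, 60 mm long, 0.3 kg, on a steel axle 10 mm thick, 116 mm long. Origin at its centre, y along the axle, ends alike. Starts level in a fixed wooden cradle, centre 34 mm above the bench; cradle top 14 mm above the bench, chocks 20 mm high only at the roller's ends: the middle 40 mm of its sides are free to grip, down to 14 mm.
- pad_green: flat black rubber pad 104 mm across and 6 mm thick, fixed to the bench, with a green ring outline (inside diameter 82 mm) and a small green dot in the middle; the place of the green wheel. Origin at the centre of its underside.
- pad_white: flat black rubber pad 104 mm across and 6 mm thick, fixed to the bench, with a white ring outline (inside diameter 82 mm) and a small white dot in the middle; the place of the white wheel. Origin at the centre of its underside.
- pad_red: flat black rubber pad 104 mm across and 6 mm thick, fixed to the bench, with a red ring outline (inside diameter 70 mm) and a small red dot in the middle; the place of the red wheel. Origin at the centre of its underside.
- bracket: Fixed blue bracket: base 70 x 100 x 10 mm, two cheeks 80 mm high, 50 wide, 8 thick, 76 mm clear between. Origin mid-underside, y along the axle line (through both cheeks). In each cheek a slot open at the top: 13 mm wide, bottom 50 mm above the bench, flaring from 66 mm up to 28 mm wide at the top. Seated, the roller centre is 55 mm above the bench over the origin, with 8 mm play each way along y.
- oil_bottle: Yellow plastic oil bottle with black cap, 56 mm across, 130 mm tall, standing at the left edge of the work. Origin at the centre of its underside. Leave alone.
- cooling_cup: Open steel cup 76 mm across, 80 mm tall, standing at the right edge of the work. Origin at the centre of its underside. Leave alone.
Mind the look-alikes: they are no part of the job. What is shaped like the pad_green but yellow is not meant.

How it is judged:
By the outcome, as a careful person would: the job done as asked, in the order asked, and still so for the second after the job is handed in, with the robot touching nothing.
It also fails if it takes over 109 s, if anything falls off the work surface, if the arm or the gripper's body presses on something with over 40 N, if the wrist force passes 120 N, or if a joint passes its speed limit or range.

## Robot

A 6-joint arm with a two-finger parallel gripper is mounted at the origin on the work surface. World frame = base frame: x ahead of the robot, y to its left, z up, the work surface at z = 0. Lengths are in mm, angles in rad, forces in N, time in s.
With the tool pointing down it reaches from about 350 to 975 mm from the base axis. Payload 7.1 kg.
Tool frame: the origin (TCP) lies at the very end of the fingers, on their centre line; the grasp point (between the pads) lies 19 mm behind it (ctrl.grasp_offset is the distance from the TCP to the grasp point, in mm); z points along the fingers, y is the line along which they close (so a half turn about z gives the same grasp; the last joint's range is limited). The gripper opens to 88 mm and grips with 3 to 60 N. Pads are 20 mm wide; open, the fingers measure 115 mm over their backs; the gripper's body (75 mm by 178 mm) begins 61 mm behind the grasp point.
Start: joints at [1.204, 0.423, 1.63, -0, 1.089, -0.019], TCP at [212.987, 587.572, 222.675] pointing down, gripper open.
Joint ranges: [-3, 3], [-0.9, 2.11], [0.09, 2.58], [-1.31, 4.45], [0.11, 2.69], [-2.54, 2.54]. Speed limits (rad/s): [2.39, 2.39, 3.01, 3.14, 3.14, 3.14].

## Interface

Orientations are given as a rotation vector (axis times angle).
In Python, from workcell import ctrl, viewer, ticket, models gives the robot as it stands.
- The arm moves only by the tool play_rows, never from a script. Its arguments are lists of equal length, an entry for each row: "dp": the shift along the world's x, y, z in mm, a list of three; "yaw": the turn about the world's z in degrees. In form: {"dp": [[tx, ty, tz], ...], "yaw": [yaw, ...]}. A call has 1 to 8 rows; each row shifts and turns the commanded pose from where the row before left it; what a row does not reach is not made up. A row lasts 1/12 s, in which the tool goes at most 41.7 mm and 7.16 degrees, less where a joint would pass 70% of its speed; a pose out of reach is approached as far as the arm can. A call is refused whole if a number of a shift passes 41.7 or a number of a turn 7.16, either way. A call with a gripper value outside its range is refused whole. "gripper" is the closure, from 0 (fully open) to 1 (shut), set as the call begins (left out, the last holds). The fingers move at their own pace and stop on an object; the grip force is fixed at half the most. Time passes only in rows, so rows that do not move let the fingers close. It gives the time, the measured TCP pose, the force, the opening and the grip force at its end, in the units of the state.
- ctrl.get_obs(): the state, without advancing time (a new reading comes with each control period).
- viewer.get_image(name): name is "scene" or "top" or "wrist"; returns a dict with "pixels" (384x512x3 uint8, red, green, blue), "range_z" (384x512 float32, mm along the optical axis (not along the pixel's ray), 0 where there is no reading), "fx", "fy", "cx", "cy" (pixels), "T" (4x4, takes a point from camera to world coordinates); the wrist camera has in their place "hand_eye" (4x4, takes a point from camera to tool coordinates, whose origin is the TCP and whose axes are the flange's). Camera axes: x right, y up, looking along -z (the intrinsics and any distortion apply to the point x, -y, -z); pixel columns grow to the right and rows downward; lengths in mm; the calibration is good to about 2 mm. A picture is of the moment at which its call begins: read the wrist's pose just before it.
- ticket.close_job(): hands the job in; it is judged then, once.
Trained networks look in a picture, given as the dict that the camera call returned (one of the last four; its "shot" number tells which), for a name from the list of things; names that differ only in an ending like _2 or _b are one class to them, and where a whole thing is asked for, a point or a joint stands for the part that bears it (a point fixed in the world has none). Each returns a list of dicts, best first, with "conf" (0 to 1); they miss things now and then, are a little off and sometimes report something else, mostly with a low value. They report only what shows in the picture. A call takes as long as a camera call. They do not tell look-alikes from the thing itself.
- models.look_for(picture, name): "bbox" ([centre column, centre row, width, height] in pixels, round what is visible of it).
- models.landmark_of(picture, name): "location" ([column, row] in pixels: a listed point, or the origin of a listed thing).
The state is a dict: "t": time; "qpos": joint angles; "qvel": joint speeds; "joint_torque": joint torques, N m; "ee_pos": TCP position; "orientation": TCP orientation; "ft_force": force on the tool from outside, world axes, zero at the start; "moment": the same for the moment, N m; "width": finger opening in mm; "grasp_force": force on a finger pad.
Only numpy, scipy, OpenCV 4.12 (cv2) and the standard library are available. Lean on these libraries where they do the work, as an engineer would, in place of code of your own. Each camera call takes 0.05 s, during which the arm holds its last target. There are 200 camera calls.

## Working session

There is one attempt and no reset: what is moved stays moved. The work goes in short steps, Python scripts to look and compute and a tool call to move; the robot and the scene stay as the last step left them, time stands still between calls to the robot, and variables do not carry over. Pictures are saved under pics/ and viewed, at most 14 in all, crops included, and the job is handed in when it is done.

Besides the shell and the picture viewer there is one more tool, called after "Request:" in YAML: its name, and indented under it one key for each argument. play_rows: Moves the arm, as the interface text tells. Its arguments: {"type":"object","properties":{"dp":{"type":"array"},"yaw":{"type":"array"},"gripper":{"type":"number"}},"required":["dp","yaw"]}

```bash
mkdir -p pics; cat > h.py <<'E'
import numpy as np, cv2
from scipy.spatial.transform import Rotation as R
from workcell import ctrl, viewer, ticket, models
def shot(n):
    o=ctrl.get_obs(); p=viewer.get_image(n)
    if 'T' in p: T=np.array(p['T'])
    else:
        W=np.eye(4); W[:3,:3]=R.from_rotvec(o['orientation']).as_matrix(); W[:3,3]=o['ee_pos']; T=W@np.array(p['hand_eye'])
    return p,T,o
def save(p,f,crop=None,s=1):
    im=p['pixels'][...,::-1]
    if crop: a,b,c,d=crop; im=im[b:d,a:c]
    cv2.imwrite('pics/'+f,cv2.resize(im,None,fx=s,fy=s,interpolation=cv2.INTER_CUBIC))
def ray(p,T,c,r):
    d=T[:3,:3]@np.array([(c-p['cx'])/p['fx'],-(r-p['cy'])/p['fy'],-1]); return T[:3,3],d
def atz(p,T,c,r,z):
    o,d=ray(p,T,c,r); return o+d*(z-o[2])/d[2]
def depth(p,T,c,r):
    o,d=ray(p,T,c,r); return o+d*p['range_z'][int(round(r)),int(round(c))]
Z=dict(wheel_green_center=30,wheel_white_center=30,wheel_red_center=30,roller_center=34,pad_green=0,pad_white=0,pad_red=0,bracket=0,oil_bottle=0,cooling_cup=0)
E
python3 - <<'E'
from h import *
o=ctrl.get_obs(); print({k:np.round(v,3) for k,v in o.items()})
for n in ('top','scene'):
    p,T,o=shot(n); save(p,n+'1.png',s=1.5); print(n,p.keys(),T.round(2).tolist(),p['fx'],p['cx'],p['cy'])
    for k,z in Z.items():
        for d in models.landmark_of(p,k)[:3]:
            c,r=d['location']; print(k,round(d['conf'],2),np.round([c,r]),atz(p,T,c,r,z).round(0))
E
```

```text
{'t': np.float64(0.0), 'qpos': array([ 1.204,  0.424,  1.631, -0.   ,  1.089, -0.019]), 'qvel': array([0.   , 0.001, 0.   , 0.001, 0.   , 0.001]), 'joint_torque': array([-1.0000e-03, -5.4462e+01, -2.7366e+01,  6.4000e-02,  2.3000e-02,
       -0.0000e+00]), 'ee_pos': array([212.791, 587.067, 221.907]), 'orientation': array([-5.430e-01, -3.094e+00,  2.000e-03]), 'ft_force': array([0.046, 0.661, 0.17 ]), 'moment': array([-0.018, -0.027,  0.022]), 'grasp_force': np.float64(0.0), 'width': np.float64(87.738)}
top dict_keys(['pixels', 'range_z', 'fx', 'fy', 'cx', 'cy', 'T', 'shot']) [[-0.01, 0.98, -0.19, 348.87], [-1.0, -0.01, 0.01, -1.85], [0.01, 0.19, 0.98, 1293.59], [0.0, 0.0, 0.0, 1.0]] 383.1182220067152 247.05654876207794 193.29005856025594
wheel_green_center 0.95 [268. 184.] [623. -92.  30.]
wheel_green_center 0.48 [153. 181.] [639. 297.  30.]
wheel_white_center 0.63 [336. 231.] [ 463. -313.   30.]
wheel_red_center 0.88 [156. 183.] [631. 287.  30.]
wheel_red_center 0.26 [154. 244.] [428. 285.  30.]
roller_center 0.83 [208. 228.] [477. 109.  34.]
pad_green 0.89 [329. 144.] [ 775. -314.
[... 527 characters left out ...]
4.63], [0.0, 0.0, 0.0, 1.0]] 362.5807625868899 257.4821303894863 190.8650494230337
wheel_green_center 0.59 [240. 198.] [629. -75.  30.]
wheel_white_center 0.71 [207. 156.] [ 458. -302.   30.]
wheel_red_center 0.59 [332. 228.] [642. 277.  30.]
roller_center 0.76 [298. 181.] [467.  96.  34.]
pad_green 0.87 [166. 215.] [ 780. -305.    0.]
pad_green 0.65 [165. 166.] [ 551. -457.   -0.]
pad_green 0.56 [238. 197.] [601. -95.   0.]
pad_white 0.9 [349. 195.] [434. 295.   0.]
pad_red 0.81 [254. 169.] [ 434. -100.    0.]
bracket 0.95 [289. 212.] [600. 109.   0.]
oil_bottle 0.65 [395. 200.] [401. 459.   0.]
oil_bottle 0.24 [237. 194.] [ 587. -105.   -0.]
cooling_cup 0.69 [183. 142.] [ 384. -467.    0.]
```

View pics/top1.png

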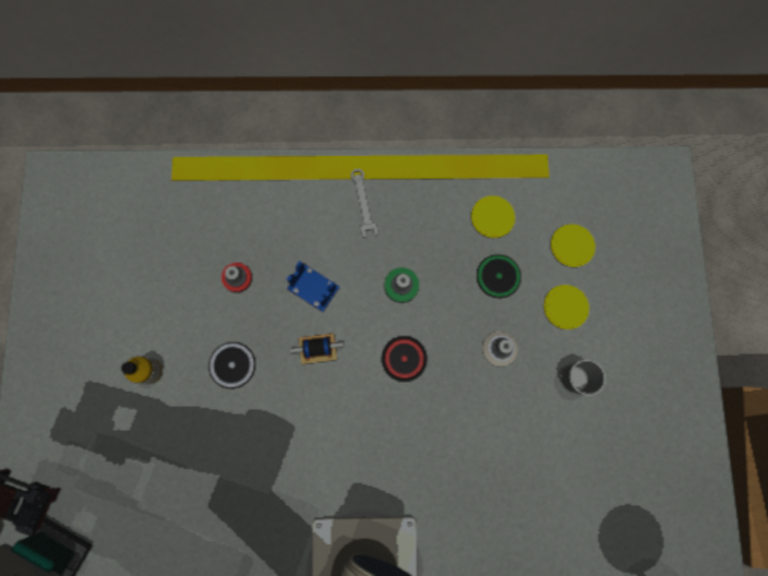

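View pics/scene1.png

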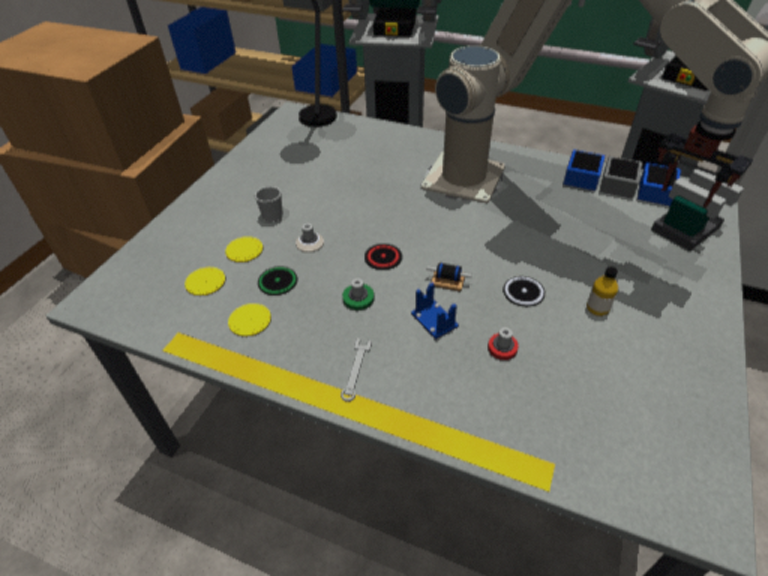

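The look-alikes for the green pad are the yellow discs at top-view pixels (493,216), (573,245) and (567,307). The green-ringed black pad at (498,276) fits the description. I'll confirm it in a crop and take rough positions.

```bash
python3 - <<'E'
from h import *
p,T,o=shot('top'); save(p,'crop_pad.png',(290,120,420,230),5)
hsv=cv2.cvtColor(p['pixels'],cv2.COLOR_RGB2HSV)
for n,c,r,z in (('padG',332,184,6),('padW',154.7,243,6),('padR',269,239,6),('hubG',268.5,187.5,60),('hubW',336,231,60),('hubR',154.5,182,60)):
    print(n,atz(p,T,c,r,z).round(0))
w=viewer.get_image('wrist'); print(np.array(w['hand_eye']).round(3),w['fx'],w['cx'],w['cy'], [k for k in w])
print(R.from_rotvec(o['orientation']).as_matrix().round(3))
E
```

```text
padG [ 628. -314.    6.]
padW [433. 289.   6.]
padR [441. -92.   6.]
hubG [606. -91.  60.]
hubW [ 461. -306.   60.]
hubR [628. 284.  60.]
[[-0.00000e+00  9.53000e-01  3.02000e-01  8.41890e+01]
 [ 1.00000e+00  1.00000e-03 -1.00000e-03  6.83000e-01]
 [-1.00000e-03  3.02000e-01 -9.53000e-01 -1.62181e+02]
 [ 0.00000e+00  0.00000e+00  0.00000e+00  1.00000e+00]] 267.6833541808647 253.3206756827986 189.56799384240333 ['pixels', 'range_z', 'fx', 'fy', 'cx', 'cy', 'hand_eye', 'shot']
[[-0.94   0.341 -0.   ]
 [ 0.341  0.94  -0.   ]
 [ 0.    -0.    -1.   ]]
```

View pics/crop_pad.png

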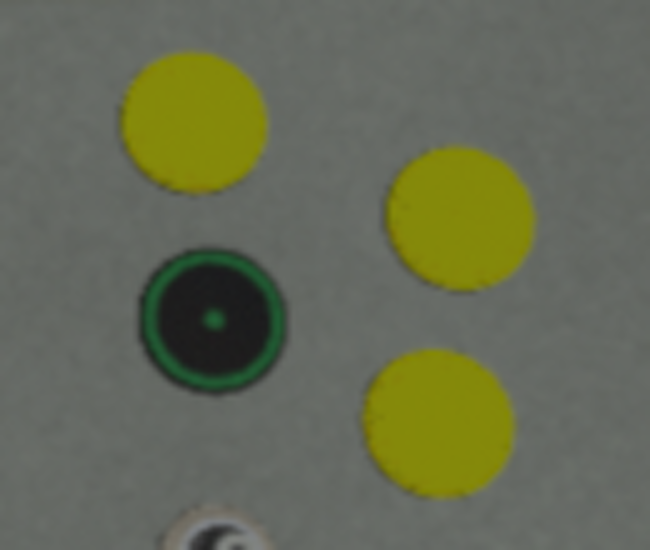

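The crop shows the black pad with the green ring and dot at (213,320), so that is pad_green. The yellow discs are not it. Moving over the red wheel.

Request:
play_rows:
  dp:
    - [29.7,-21.7,0]
    - [29.7,-21.7,0]
    - [29.7,-21.7,0]
    - [29.7,-21.7,0]
    - [29.7,-21.7,0]
    - [29.7,-21.7,0]
    - [29.7,-21.7,0]
    - [29.7,-21.7,0]
  yaw: [-5,-5,-5,-5,-5,-5,-5,-5]
  gripper: 0

```text
t: 1.87
ee_pos: [451.9, 412.7, 222.9]
orientation: [1.575, 2.718, 0.001]
ft_force: [0.1, 0.6, 0.6]
width: 87.7
grasp_force: 0.0
```

Request:
play_rows:
  dp:
    - [29.7,-21.7,0]
    - [29.7,-21.7,0]
    - [29.7,-21.7,0]
    - [29.7,-21.7,0]
    - [29.7,-21.7,0]
    - [29.7,-21.7,0]
    - [0,0,0]
    - [0,0,0]
  yaw: [-5,-5,-5,-5,-5,-5,0,0]

```text
t: 2.53
ee_pos: [630.0, 282.2, 222.2]
orientation: [-2.223, -2.22, 0.0]
ft_force: [-0.6, -0.3, 0.1]
width: 87.9
grasp_force: 0.0
```

```bash
cat >> h.py <<'E'
def look(name,f=None):
    p,T,o=shot('wrist')
    if f: save(p,f)
    z=Z[name]
    print('tcp',np.round(o['ee_pos'],1),'tooly deg',round(np.degrees(np.arctan2(*R.from_rotvec(o['orientation']).as_matrix()[[1,0],1])),1))
    for d in models.landmark_of(p,name)[:2]:
        c,r=d['location']; print(name,round(d['conf'],2),np.round([c,r],1),atz(p,T,c,r,z).round(1))
    o_=T[:3,:3]; v,u=np.mgrid[:384,:512]; D=p['range_z']
    P=np.stack([(u-p['cx'])/p['fx']*D,-(v-p['cy'])/p['fy']*D,-D],-1)@T[:3,:3].T+T[:3,3]
    P[D<=0]=np.nan
    return p,T,P
def circ(P,zlo,zhi,c,rad):
    # min-enclosing circle of the points in a height band near c
    m=(P[...,2]>zlo)&(P[...,2]<zhi)&(np.hypot(P[...,0]-c[0],P[...,1]-c[1])<rad)
    q=P[m][:,:2]
    if len(q)<10: return None
    (x,y),r=cv2.minEnclosingCircle(q.astype(np.float32)); print('circ',round(x,1),round(y,1),'r',round(r,1),'n',len(q),'zmed',np.median(P[m][:,2]).round(1)); return x,y
E
python3 - <<'E'
from h import *
p,T,P=look('wheel_red_center','w1.png')
circ(P,56,66,(628,284),30); circ(P,14,20,(628,284),50); circ(P,20,26,(628,284),30)
E
```

```text
tcp [630.  282.2 222.2] tooly deg -0.1
wheel_red_center 0.85 [249.7 163.4] [624.7 291.4  30. ]
wheel_red_center 0.61 [238.9 371.8] [603.3 -84.2  30. ]
circ 631.1 286.6 r 14.9 n 434 zmed 60.0
circ 631.0 286.7 r 33.9 n 856 zmed 18.0
circ 627.4 283.5 r 28.7 n 409 zmed 22.1
```

View pics/w1.png

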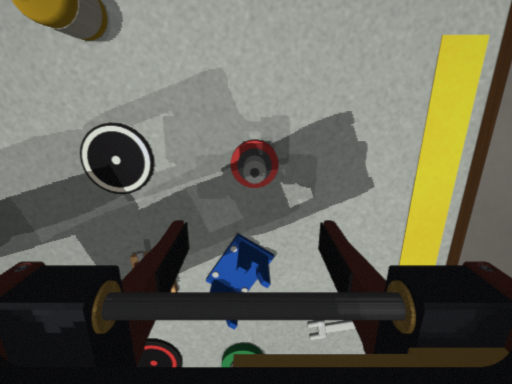

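The red wheel shows at (255,163), upright; depth circles give radii of 14.9 and 33.9 mm, as they should be. Grasping it.

Request:
play_rows:
  dp:
    - [1,4.5,-40]
    - [0,0,-40]
    - [0,0,-40]
    - [0,0,-40]
    - [0,0,-24]
    - [0,0,-10]
    - [0,0,0]
  yaw: [0,0,0,0,0,0,0]

```text
t: 3.22
ee_pos: [627.1, 288.7, 26.1]
orientation: [-2.216, -2.224, 0.007]
ft_force: [-1.2, 0.3, -0.0]
width: 87.9
grasp_force: 0.0
```

Request:
play_rows:
  dp:
    - [0,0,0]
    - [0,0,0]
    - [0,0,0]
    - [0,0,0]
    - [0,0,0]
    - [0,0,0]
    - [0,0,0]
    - [0,0,0]
  yaw: [0,0,0,0,0,0,0,0]
  gripper: 1

```text
t: 3.88
ee_pos: [629.9, 288.2, 28.9]
orientation: [2.22, 2.223, 0.0]
ft_force: [0.0, -0.1, 0.4]
width: 38.0
grasp_force: 0.0
```

Request:
play_rows:
  dp:
    - [0,0,0]
    - [0,0,0]
    - [0,0,0]
    - [0,0,0]
  yaw: [0,0,0,0]

```text
t: 4.22
ee_pos: [630.0, 288.3, 28.7]
orientation: [2.22, 2.223, 0.001]
ft_force: [1.1, 0.3, 1.0]
width: 29.6
grasp_force: 30.0
```

```bash
python3 - <<'E'
from h import *
p,T,P=look('wheel_red_center')
print(T[:3,3])
circ(P,57.5,62.5,(630,287),25);circ(P,16,20,(630,287),45)
E
```

```text
tcp [630.  288.3  28.7] tooly deg 0.1
wheel_red_center 0.97 [253.6 237.4] [629.9 288.3  30. ]
[629.74988925 372.87034237 190.93626941]
circ 629.9 293.7 r 22.0 n 2055 zmed 60.0
circ 629.9 286.8 r 33.9 n 1824 zmed 18.0
```

Request:
play_rows:
  dp:
    - [0,0,12]
    - [0,0,35]
    - [0,0,35]
    - [0,0,35]
    - [-5,-15,35]
    - [-14.6,-36,0]
    - [-14.6,-36,0]
    - [-14.6,-36,0]
  yaw: [0,0,0,0,0,0,0,0]

```text
t: 4.98
ee_pos: [579.7, 164.4, 181.7]
orientation: [2.218, 2.224, 0.0]
ft_force: [-0.2, -0.0, -4.2]
width: 29.3
grasp_force: 30.0
```

Request:
play_rows:
  dp:
    - [-14.6,-36,0]
    - [-14.6,-36,0]
    - [-14.6,-36,0]
    - [-14.6,-36,0]
    - [-14.6,-36,0]
    - [-14.6,-36,0]
    - [-14.6,-36,0]
    - [-14.6,-36,0]
  yaw: [0,0,0,0,0,0,0,0]

```text
t: 5.65
ee_pos: [462.5, -123.9, 181.1]
orientation: [-2.219, -2.223, 0.0]
ft_force: [0.1, -0.4, -3.3]
width: 29.5
grasp_force: 30.0
```

Request:
play_rows:
  dp:
    - [-14.6,-36,0]
    - [-9.6,-21,0]
    - [0,0,0]
    - [0,0,0]
    - [0,0,0]
    - [0,0,0]
  yaw: [0,0,0,0,0,0]

```text
t: 6.15
ee_pos: [440.1, -178.8, 180.8]
orientation: [-2.219, -2.224, -0.0]
ft_force: [-0.1, 0.5, -2.7]
width: 29.4
grasp_force: 30.0
```

```bash
cat >> h.py <<'E'
def pad(p,P,c,col):
    # centre of ring colour near c at pad height
    h=cv2.cvtColor(p['pixels'],cv2.COLOR_RGB2HSV).astype(int); H,S,V=h[...,0],h[...,1],h[...,2]
    m={'red':((H<10)|(H>170))&(S>120)&(V>50),'green':(H>40)&(H<90)&(S>100)&(V>40),'white':(S<50)&(V>150)}[col]
    m&=(np.abs(P[...,2]-6)<4)&(np.hypot(P[...,0]-c[0],P[...,1]-c[1])<75)
    q=P[m][:,:2]
    if len(q)<20: print('pad: few',len(q)); return
    (x,y),r=cv2.minEnclosingCircle(q.astype(np.float32)); print('pad',round(x,1),round(y,1),'r',round(r,1),len(q),'z',np.median(P[m][:,2]).round(1))
    dd=np.hypot(q[:,0]-x,q[:,1]-y); s=q[dd<8]; print(' dot',s.mean(0).round(1) if len(s) else None,len(s))
E
python3 - <<'E'
from h import *
p,T,P=look('pad_red','w2.png')
pad(p,P,(441,-92),'red')
circ(P,56,64,(606,-91),30);circ(P,15,20,(606,-91),50)
c=ctrl.get_obs()['ee_pos']; circ(P,c[2]-28.7+14,c[2]-28.7+20,c,45)
E
```

```text
tcp [ 440.1 -178.8  180.8] tooly deg 0.1
pad_red 0.73 [257.4 104. ] [444.5 -93.4   0. ]
pad 443.0 -91.4 r 42.9 1552 z 6.6
 dot [442.8 -91.4] 96
circ 609.5 -89.4 r 15.0 n 747 zmed 59.9
circ 609.2 -89.0 r 40.2 n 2123 zmed 17.9
circ 440.2 -180.2 r 33.8 n 1878 zmed 170.1
```

View pics/w2.png

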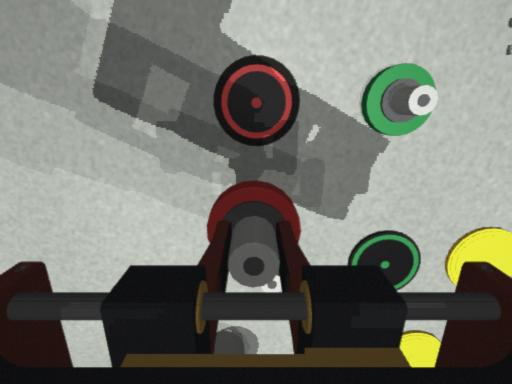

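The red pad is at (256,101), the held wheel at (255,225) and the green wheel at (400,100). Placing the red wheel.

Request:
play_rows:
  dp:
    - [0.7,28.8,-15]
    - [1,30,-25]
    - [1,30,-30]
    - [0,0,-30]
    - [0,0,-25]
    - [0,0,-12]
    - [0,0,-5]
    - [0,0,-1.5]
  yaw: [0,0,0,0,0,0,0,0]

```text
t: 6.92
ee_pos: [442.4, -90.7, 36.9]
orientation: [-2.217, -2.223, 0.001]
ft_force: [0.1, 0.0, -2.8]
width: 29.8
grasp_force: 30.0
```

Request:
play_rows:
  dp:
    - [0,0,-1]
    - [0,0,-0.8]
    - [0,0,-0.7]
    - [0,0,0]
    - [0,0,0]
  yaw: [0,0,0,0,0]

```text
t: 7.33
ee_pos: [443.1, -91.7, 35.8]
orientation: [2.22, 2.222, 0.001]
ft_force: [-0.1, 0.2, -3.7]
width: 29.4
grasp_force: 30.0
```

```bash
python3 - <<'E'
from h import *
p,T,P=look('wheel_red_center')
print(ctrl.get_obs()['ft_force'])
circ(P,20,26,(443,-91),42);circ(P,22.8,25,(443,-91),42); pad(p,P,(442.9,-91.4),'red')
E
```

```text
tcp [443.1 -91.7  35.8] tooly deg 0.1
wheel_red_center 0.6 [253.1 236.6] [442.7 -94.8  30. ]
[-0.96375473  0.17672033 -3.79007058]
circ 442.9 -92.9 r 33.7 n 1769 zmed 25.0
circ 442.9 -92.9 r 33.7 n 770 zmed 24.6
pad 442.9 -91.5 r 42.4 1785 z 6.6
 dot None 0
```

Request:
play_rows:
  dp:
    - [0,1.2,0]
    - [0,0,-0.7]
    - [0,0,0]
    - [0,0,0]
  yaw: [0,0,0,0]

```text
t: 7.77
ee_pos: [442.8, -90.2, 34.7]
orientation: [2.22, 2.223, 0.0]
ft_force: [-0.5, 0.7, 0.9]
width: 29.9
grasp_force: 30.0
```

```bash
python3 - <<'E'
from h import *
for i in range(2):
    p,T,P=look('wheel_red_center')
    print(ctrl.get_obs()['ft_force'])
    circ(P,20,25.5,(443,-91),42); pad(p,P,(442.9,-91.4),'red')
E
```

```text
tcp [442.8 -90.2  34.7] tooly deg 0.1
wheel_red_center 0.76 [252.4 239. ] [441.8 -94.6  30. ]
[0.25499957 1.12975586 1.30125508]
circ 442.6 -91.7 r 33.8 n 1865 zmed 23.9
pad 442.9 -92.1 r 42.6 1862 z 6.6
 dot None 0
tcp [442.8 -90.2  34.7] tooly deg 0.1
wheel_red_center 0.73 [251.4 236.4] [441.1 -92.6  30. ]
[-0.68033694  1.7913798   3.07141458]
circ 442.6 -91.4 r 33.8 n 1852 zmed 23.9
pad 442.9 -91.8 r 42.6 1860 z 6.6
 dot None 0
```

Request:
play_rows:
  dp:
    - [0,0,0]
    - [0,0,0]
    - [0,0,0]
    - [0,0,0]
    - [0,0,20]
    - [0,0,36]
    - [0,0,20]
    - [20,0,0]
  yaw: [0,0,0,0,0,0,0,0]
  gripper: 0

```text
t: 8.63
ee_pos: [461.7, -90.4, 113.6]
orientation: [2.219, 2.221, 0.001]
ft_force: [0.5, 0.4, -0.1]
width: 79.3
grasp_force: 0.0
```

Request:
play_rows:
  dp:
    - [40,0,0]
    - [40,0,0]
    - [40,0,0]
    - [26.6,0.5,0]
    - [0,0,0]
    - [0,0,-20]
    - [0,0,-34]
    - [0,0,-20]
  yaw: [0,0,0,0,0,0,0,0]

```text
t: 9.3
ee_pos: [607.5, -89.6, 34.3]
orientation: [-2.219, -2.222, 0.002]
ft_force: [-0.3, 0.1, 0.0]
width: 87.8
grasp_force: 0.0
```

Request:
play_rows:
  dp:
    - [0,0,-8]
    - [0,0,0]
    - [0,0,0]
    - [0,0,0]
  yaw: [0,0,0,0]

```text
t: 9.63
ee_pos: [610.0, -90.0, 29.8]
orientation: [2.219, 2.222, 0.002]
ft_force: [0.6, 0.2, 0.3]
width: 87.4
grasp_force: 0.0
```

```bash
python3 - <<'E'
from h import *
p,T,P=look('wheel_green_center')
circ(P,56,62,(609.3,-89),22); circ(P,16,19.8,(609.3,-89.1),46)
E
```

```text
tcp [610.  -90.   29.8] tooly deg 0.1
wheel_green_center 0.66 [249.5 235.6] [607.2 -89.2  30. ]
circ 610.1 -89.2 r 15.2 n 1945 zmed 60.0
circ 609.8 -89.3 r 40.0 n 4610 zmed 18.0
```

Request:
play_rows:
  dp:
    - [0,0.7,0]
    - [0,0,0]
    - [0,0,0]
    - [0,0,0]
    - [0,0,0]
    - [0,0,0]
    - [0,0,0]
    - [0,0,0]
  yaw: [0,0,0,0,0,0,0,0]
  gripper: 1

```text
t: 10.4
ee_pos: [609.2, -89.1, 28.5]
orientation: [-2.22, -2.223, 0.0]
ft_force: [0.4, 0.1, 0.0]
width: 38.3
grasp_force: 0.0
```

Request:
play_rows:
  dp:
    - [0,0,0]
    - [0,0,0]
    - [0,0,0]
    - [0,0,0]
    - [0,0,0]
  yaw: [0,0,0,0,0]

```text
t: 10.82
ee_pos: [609.4, -89.1, 28.5]
orientation: [2.22, 2.223, 0.0]
ft_force: [0.8, -1.4, -1.3]
width: 29.1
grasp_force: 30.0
```

Request:
play_rows:
  dp:
    - [0,0,12]
    - [0,0,35]
    - [0,0,35]
    - [0,0,35]
    - [0,0,35]
    - [2.3,-39,0]
    - [2.3,-39,0]
    - [2.3,-39,0]
  yaw: [0,0,0,0,0,0,0,0]

```text
t: 11.48
ee_pos: [616.1, -206.7, 182.4]
orientation: [2.217, 2.224, 0.001]
ft_force: [-0.4, -0.7, -3.4]
width: 29.2
grasp_force: 30.0
```

Request:
play_rows:
  dp:
    - [2.3,-39,0]
    - [2.3,-39,0]
    - [2.3,-39,0]
    - [2.3,-39,0]
    - [2.3,-39,0]
    - [0,0,0]
    - [0,0,0]
    - [0,0,0]
  yaw: [0,0,0,0,0,0,0,0]

```text
t: 12.15
ee_pos: [626.8, -400.5, 180.1]
orientation: [-2.219, -2.221, 0.0]
ft_force: [-0.1, -0.5, -3.1]
width: 29.8
grasp_force: 30.0
```

Request:
play_rows:
  dp:
    - [0,0,0]
    - [0,0,0]
  yaw: [0,0]

```text
t: 12.32
ee_pos: [627.7, -399.4, 180.7]
orientation: [-2.218, -2.224, -0.0]
ft_force: [-0.5, 0.3, -3.3]
width: 29.4
grasp_force: 30.0
```

```bash
python3 - <<'E'
from h import *
p,T,P=look('pad_green','w3.png')
pad(p,P,(628,-314),'green')
circ(P,56,64,(461,-310),40);circ(P,15,20,(461,-310),60)
c=ctrl.get_obs()['ee_pos']; circ(P,c[2]-28+14,c[2]-28+20,c,50)
E
```

```text
tcp [ 627.7 -399.4  180.7] tooly deg 0.2
pad_green 0.86 [258.9 101.1] [ 633.8 -310.6    0. ]
pad_green 0.8 [304.4 237.1] [ 700.1 -494.2    0. ]
pad 629.8 -313.7 r 48.7 1591 z 6.7
 dot [ 629.7 -313.9] 90
circ 463.4 -307.9 r 15.1 n 763 zmed 60.3
circ 463.7 -307.9 r 32.4 n 835 zmed 17.8
circ 627.7 -399.6 r 40.0 n 3634 zmed 170.2
```

View pics/w3.png

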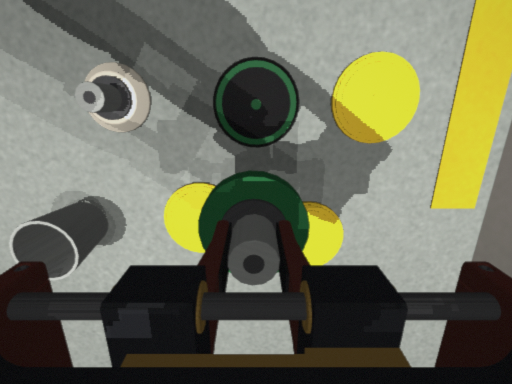

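The green pad is at (256,102), the held wheel at (255,215), the white wheel at (118,97) and the cup at (50,245). Placing the green wheel.

Request:
play_rows:
  dp:
    - [0.5,26,-15]
    - [1,30,-25]
    - [0.5,29.8,-30]
    - [0,0,-30]
    - [0,0,-25]
    - [0,0,-12]
    - [0,0,-5]
    - [0,0,-2]
  yaw: [0,0,0,0,0,0,0,0]

```text
t: 13.08
ee_pos: [629.8, -315.6, 36.7]
orientation: [-2.22, -2.223, 0.0]
ft_force: [-0.7, -0.3, -2.5]
width: 29.8
grasp_force: 30.0
```

Request:
play_rows:
  dp:
    - [0,0,-0.6]
    - [0,0,-0.4]
    - [0,0,0]
    - [0,0,0]
    - [0,0,0]
  yaw: [0,0,0,0,0]

```text
t: 13.5
ee_pos: [630.1, -316.1, 36.9]
orientation: [2.219, 2.222, 0.001]
ft_force: [0.2, 0.3, -3.5]
width: 29.5
grasp_force: 30.0
```

```bash
python3 - <<'E'
from h import *
for i in range(2):
    p,T,P=look('wheel_green_center')
    print(ctrl.get_obs()['ft_force'])
    circ(P,21,26.5,(630,-314),45)
    h=cv2.cvtColor(p['pixels'],cv2.COLOR_RGB2HSV)
    circ(P,4,8,(630,-314),56)
E
```

```text
tcp [ 630.1 -316.1   36.9] tooly deg 0.1
[ 1.10749847 -0.36015465 -3.38473268]
circ 629.9 -316.0 r 39.8 n 2114 zmed 26.0
circ 630.1 -313.7 r 51.9 n 3837 zmed 6.4
tcp [ 629.9 -315.9   36.5] tooly deg 0.1
wheel_green_center 0.83 [249.7 237.3] [ 627.  -319.9   30. ]
[-0.37917832 -0.42226007 -2.7340995 ]
circ 629.8 -316.0 r 40.0 n 2936 zmed 25.8
circ 629.9 -313.8 r 51.9 n 3837 zmed 6.4
```

Request:
play_rows:
  dp:
    - [0,1.5,-0.5]
    - [0,0,-0.3]
    - [0,0,0]
    - [0,0,0]
    - [0,0,0]
  yaw: [0,0,0,0,0]

```text
t: 14.12
ee_pos: [629.7, -314.2, 35.1]
orientation: [-2.22, -2.223, 0.0]
ft_force: [-0.4, -0.0, -2.9]
width: 29.8
grasp_force: 30.0
```

```bash
cat >>h.py <<'E'
def chk(name,c,rw):
    p,T,P=look(name); print(ctrl.get_obs()['ft_force'].round(1)); circ(P,21,26.5,c,rw+4); circ(P,4,8,c,56)
E
python3 -c "
from h import *
chk('wheel_green_center',(630,-314),40)"
```

```text
tcp [ 629.7 -314.2   35.1] tooly deg 0.1
wheel_green_center 0.73 [250.  239.8] [ 627.1 -319.4   30. ]
[-0.3 -1.1 -3.5]
circ 629.3 -314.3 r 39.9 n 3607 zmed 24.6
circ 629.9 -313.9 r 52.0 n 3618 zmed 6.4
```

Request:
play_rows:
  dp:
    - [0.3,0.3,-0.4]
    - [0,0,-0.4]
    - [0,0,0]
    - [0,0,0]
  yaw: [0,0,0,0]

```text
t: 14.55
ee_pos: [630.1, -314.0, 34.5]
orientation: [2.22, 2.223, 0.0]
ft_force: [0.4, 0.1, -0.3]
width: 29.6
grasp_force: 30.0
```

```bash
python3 -c "
from h import *
chk('wheel_green_center',(630,-314),40)"
```

```text
tcp [ 630.1 -314.    34.5] tooly deg 0.1
wheel_green_center 0.62 [250.9 237.6] [ 628.1 -317.2   30. ]
[ 0.3  0.7 -0.6]
circ 629.9 -314.0 r 39.8 n 3627 zmed 24.0
circ 629.9 -313.7 r 51.9 n 3582 zmed 6.4
```

Request:
play_rows:
  dp:
    - [0,0,0]
    - [0,0,0]
    - [0,0,0]
    - [0,0,0]
    - [0,0,20]
    - [0,0,36]
    - [0,0,20]
    - [-20,1,0]
  yaw: [0,0,0,0,0,0,0,0]
  gripper: 0

```text
t: 15.32
ee_pos: [615.7, -314.9, 116.3]
orientation: [2.211, 2.216, 0.006]
ft_force: [1.2, -0.5, 1.1]
width: 79.9
grasp_force: 0.0
```

Request:
play_rows:
  dp:
    - [-40,1,0]
    - [-40,1,0]
    - [-40,1,0]
    - [-26.5,1,0]
    - [0,0,0]
    - [0,0,-20]
    - [0,0,-34]
    - [0,0,-19.4]
  yaw: [0,0,0,0,0,0,0,0]

```text
t: 15.98
ee_pos: [464.0, -309.2, 35.8]
orientation: [2.22, 2.222, 0.0]
ft_force: [-1.8, 0.8, -0.4]
width: 87.9
grasp_force: 0.0
```

Request:
play_rows:
  dp:
    - [0,0,-8]
    - [0,0,0]
    - [0,0,0]
    - [0,0,0]
  yaw: [0,0,0,0]

```text
t: 16.32
ee_pos: [464.6, -309.5, 30.1]
orientation: [2.218, 2.222, 0.001]
ft_force: [-0.2, 0.4, 0.2]
width: 87.9
grasp_force: 0.0
```

```bash
python3 - <<'E'
from h import *
p,T,P=look('wheel_white_center')
circ(P,56,62,(463.5,-307.9),22); circ(P,16,19.8,(463.5,-307.9),46); circ(P,2,19.8,(463.5,-307.9),46)
E
```

```text
tcp [ 464.6 -309.5   30.1] tooly deg 0.1
wheel_white_center 0.64 [253.1 230.4] [ 464.1 -305.    30. ]
wheel_white_center 0.29 [502.6 249.6] [ 635.1 -319.4   30. ]
circ 463.3 -307.6 r 15.2 n 1947 zmed 60.0
circ 463.3 -307.1 r 31.1 n 1541 zmed 17.8
circ 463.2 -307.4 r 39.9 n 4194 zmed 13.5
```

Request:
play_rows:
  dp:
    - [0,0.8,0]
    - [0,0,0]
    - [0,0,0]
    - [0,0,0]
    - [0,0,0]
    - [0,0,0]
    - [0,0,0]
    - [0,0,0]
  yaw: [0,0,0,0,0,0,0,0]
  gripper: 1

```text
t: 17.08
ee_pos: [463.4, -308.1, 28.9]
orientation: [-2.22, -2.223, 0.0]
ft_force: [-0.1, 0.2, 0.6]
width: 38.0
grasp_force: 0.0
```

Request:
play_rows:
  dp:
    - [0,0,0]
    - [0,0,0]
    - [0,0,0]
    - [0,0,0]
    - [0,0,0]
    - [0,0,12]
    - [0,0,35]
    - [0,0,35]
  yaw: [0,0,0,0,0,0,0,0]

```text
t: 17.75
ee_pos: [461.8, -306.9, 110.6]
orientation: [-2.216, -2.219, 0.001]
ft_force: [0.7, -1.3, -4.2]
width: 29.5
grasp_force: 30.0
```

Request:
play_rows:
  dp:
    - [0,0,35]
    - [0,0,35]
    - [-2.3,39.3,0]
    - [-2.3,39.3,0]
    - [-2.3,39.3,0]
    - [-2.3,39.3,0]
    - [-2.3,39.3,0]
    - [-2.3,39.3,0]
  yaw: [0,0,0,0,0,0,0,0]

```text
t: 18.42
ee_pos: [448.6, -70.5, 181.4]
orientation: [-2.221, -2.222, 0.0]
ft_force: [0.9, 0.7, -4.8]
width: 29.7
grasp_force: 30.0
```

Request:
play_rows:
  dp:
    - [-2.3,39.3,0]
    - [-2.3,39.3,0]
    - [-2.3,39.3,0]
    - [-2.3,39.3,0]
    - [-2.3,39.3,0]
    - [-2.3,39.3,0]
    - [-2.3,39.3,0]
    - [0,0,0]
  yaw: [0,0,0,0,0,0,0,0]

```text
t: 19.08
ee_pos: [433.2, 208.6, 181.8]
orientation: [-2.214, -2.227, -0.005]
ft_force: [1.0, -0.2, -3.9]
width: 29.5
grasp_force: 30.0
```

Request:
play_rows:
  dp:
    - [0,0,0]
    - [0,0,0]
    - [0,0,0]
    - [0,0,0]
  yaw: [0,0,0,0]

```text
t: 19.42
ee_pos: [433.5, 201.6, 181.0]
orientation: [-2.222, -2.221, 0.001]
ft_force: [-0.3, 0.4, -4.7]
width: 29.5
grasp_force: 30.0
```

```bash
python3 - <<'E'
from h import *
p,T,P=look('pad_white','w4.png')
pad(p,P,(433,289),'white'); circ(P,3.5,9,(433,289),60)
c=ctrl.get_obs()['ee_pos']; circ(P,c[2]-28-3,c[2]-28+20,c,50)
E
```

```text
tcp [433.5 201.6 181. ] tooly deg -0.0
pad_white 0.8 [253.9 100.1] [433.7 291.4   0. ]
pad 431.5 290.1 r 73.0 1612 z 6.6
 dot [433.1 291.8] 85
circ 433.3 292.1 r 52.0 n 6201 zmed 6.7
circ 433.4 202.9 r 39.8 n 3708 zmed 165.1
```

View pics/w4.png

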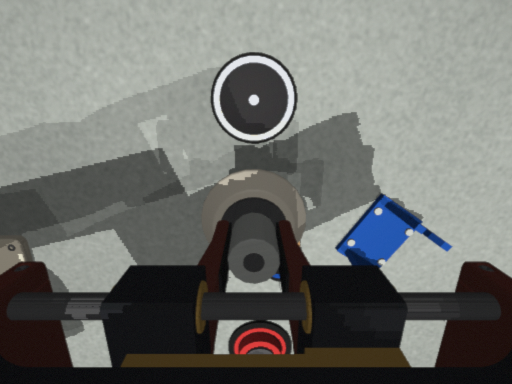

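The white pad is at (254,98) and the held white wheel at (254,210). Lowering it.

Request:
play_rows:
  dp:
    - [0,29,-15]
    - [0,30,-25]
    - [-0.2,30,-30]
    - [0,0,-30]
    - [0,0,-25]
    - [0,0,-12]
    - [0,0,-5]
    - [0,0,-2]
  yaw: [0,0,0,0,0,0,0,0]

```text
t: 20.18
ee_pos: [433.5, 290.6, 37.1]
orientation: [-2.221, -2.221, 0.002]
ft_force: [0.9, -0.2, -3.9]
width: 29.3
grasp_force: 30.0
```

Request:
play_rows:
  dp:
    - [0,0,-0.6]
    - [0,0,-0.4]
    - [0,0,0]
    - [0,0,0]
    - [0,0,0]
    - [0,0,0]
    - [0,0,0]
  yaw: [0,0,0,0,0,0,0]

```text
t: 20.77
ee_pos: [433.5, 291.4, 36.8]
orientation: [2.22, 2.223, 0.001]
ft_force: [-0.9, -0.1, -4.2]
width: 29.9
grasp_force: 30.0
```

```bash
cat >>h.py <<'E'
def chkw(c):
    p,T,P=look('wheel_white_center'); print(ctrl.get_obs()['ft_force'].round(1)); circ(P,21,26.5,c,34); circ(P,9,27,c,46); circ(P,4,8,c,56)
E
python3 -c "
from h import *
chkw((433.2,292))"
```

```text
tcp [433.5 291.4  36.8] tooly deg 0.1
wheel_white_center 0.72 [254.2 236.1] [433.8 288.1  30. ]
[ 0.2 -0.4 -4.8]
circ 433.4 292.7 r 33.5 n 1637 zmed 24.8
circ 433.1 293.0 r 40.0 n 3597 zmed 20.7
circ 433.2 291.9 r 52.0 n 3781 zmed 6.4
```

Request:
play_rows:
  dp:
    - [0,-1,-0.5]
    - [0,0,-0.4]
    - [0,0,-0.3]
    - [0,0,0]
    - [0,0,0]
    - [0,0,0]
  yaw: [0,0,0,0,0,0]

```text
t: 21.37
ee_pos: [433.4, 290.3, 35.3]
orientation: [-2.22, -2.223, 0.0]
ft_force: [0.2, -0.1, -5.1]
width: 29.3
grasp_force: 30.0
```

```bash
python3 -c "
from h import *
chkw((433.2,292))"
```

```text
tcp [433.4 290.3  35.3] tooly deg 0.1
wheel_white_center 0.68 [252.8 234.7] [432.7 288.9  30. ]
[-0.7 -0.  -4.6]
circ 433.1 291.4 r 32.3 n 1476 zmed 23.8
circ 433.0 291.0 r 40.1 n 3639 zmed 19.3
circ 433.4 292.0 r 51.9 n 4011 zmed 6.4
```

Request:
play_rows:
  dp:
    - [0.3,0.8,-0.4]
    - [0,0,-0.4]
    - [0,0,0]
    - [0,0,0]
    - [0,0,0]
  yaw: [0,0,0,0,0]

```text
t: 21.88
ee_pos: [433.5, 291.0, 34.9]
orientation: [2.22, 2.223, -0.0]
ft_force: [-2.4, -1.9, 5.9]
width: 29.4
grasp_force: 30.0
```

```bash
python3 -c "
from h import *
chkw((433.2,292))"
```

```text
tcp [433.5 291.   34.9] tooly deg 0.1
wheel_white_center 0.72 [254.9 235.6] [434.4 289.1  30. ]
[-2.9 -3.   5.6]
circ 433.4 292.6 r 31.9 n 1387 zmed 23.6
circ 433.3 291.7 r 39.9 n 3656 zmed 19.1
circ 433.3 291.8 r 52.1 n 3964 zmed 6.4
```

Request:
play_rows:
  dp:
    - [0,0,0]
    - [0,0,0]
    - [0,0,0]
    - [0,0,0]
    - [0,0,20]
    - [0,0,36]
    - [0,0,36]
    - [0,0,36]
  yaw: [0,0,0,0,0,0,0,0]
  gripper: 0

```text
t: 22.65
ee_pos: [433.3, 290.8, 163.6]
orientation: [-2.22, -2.223, 0.002]
ft_force: [0.4, 0.6, 0.0]
width: 79.5
grasp_force: 0.0
```

Request:
play_rows:
  dp:
    - [0,-5,36]
    - [11,-38,0]
    - [11,-38,0]
    - [11,-38,0]
    - [11,-38,0]
    - [11,-38,0]
    - [11,-38,0]
    - [0,0,0]
  yaw: [0,0,0,0,0,0,0,0]

```text
t: 23.32
ee_pos: [501.4, 52.8, 198.8]
orientation: [2.224, 2.216, 0.001]
ft_force: [0.2, -0.6, -0.1]
width: 87.8
grasp_force: 0.0
```

Request:
play_rows:
  dp:
    - [0,0,0]
    - [0,0,0]
    - [0,0,0]
    - [0,0,0]
  yaw: [0,0,0,0]

```text
t: 23.65
ee_pos: [499.3, 59.3, 198.4]
orientation: [-2.218, -2.225, 0.0]
ft_force: [0.1, -0.2, -0.1]
width: 87.7
grasp_force: 0.0
```

```bash
cat >>h.py <<'E'
def bm(P,zlo,zhi,c,rad,show=True):
    m=(P[...,2]>zlo)&(P[...,2]<zhi)&(np.hypot(P[...,0]-c[0],P[...,1]-c[1])<rad)
    return P[m]
def rect(q):
    r=cv2.minAreaRect(q[:,:2].astype(np.float32)); b=cv2.boxPoints(r); e=b[1]-b[0]; f=b[2]-b[1]
    L=e if np.hypot(*e)>np.hypot(*f) else f
    a=np.degrees(np.arctan2(L[1],L[0]))%180
    print('rect c',np.round(r[0],1),'size',np.round(r[1],1),'long axis deg',a.round(1),'n',len(q),'z',np.median(q[:,2]).round(1)); return r,a
E
python3 - <<'E'
from h import *
p,T,P=look('roller_center','w5.png')
for lo,hi in ((26,56),(45,56),(36,41)):
    q=bm(P,lo,hi,(472,103),75); 
    if len(q)>5: rect(q)
print('bracket')
for lo,hi in ((6,14),(70,84)):
    q=bm(P,lo,hi,(603,105),75)
    if len(q)>5: rect(q)
for d in models.landmark_of(p,'bracket')[:2]: print(d['conf'],d['location'],atz(p,T,*d['location'],0).round(1))
E
```

```text
tcp [499.3  59.3 198.4] tooly deg 0.2
roller_center 0.8 [224.7 142.9] [464.   99.6  34. ]
rect c [467.5 101.5] size [ 40.  115.5] long axis deg 96.6 n 2104 z 50.0
rect c [467.4 101.8] size [34.1 60.3] long axis deg 96.5 n 1467 z 52.2
rect c [467.5 101.6] size [ 39.3 115.2] long axis deg 96.9 n 374 z 38.3
bracket
rect c [606.4 112.4] size [99.8 70.6] long axis deg 56.4 n 3561 z 10.0
rect c [606.7 112.6] size [92.4 50.9] long axis deg 56.6 n 618 z 79.2
0.93 [335.1, 128.0] [606.3 115.    0. ]
```

View pics/w5.png

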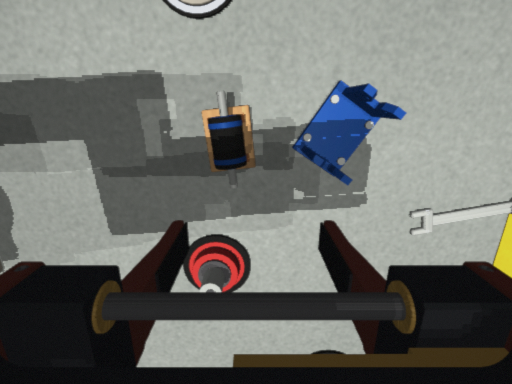

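The roller is at (228,138) and the bracket at (345,133). The sizes check out: 40 x 115 mm for the roller, 100 x 70 mm for the bracket base. Grasping the roller.

Request:
play_rows:
  dp:
    - [-16,21,0]
    - [-16,21,-20]
    - [0,0,-40]
    - [0,0,-40]
    - [0,0,-38]
    - [0,0,-25]
    - [0,0,-10]
    - [0,0,-5.5]
  yaw: [3.3,3.2,0,0,0,0,0,0]

```text
t: 24.47
ee_pos: [466.6, 100.3, 18.6]
orientation: [-2.088, -2.345, 0.004]
ft_force: [0.3, 0.7, -0.1]
width: 87.7
grasp_force: 0.0
```

Request:
play_rows:
  dp:
    - [0,0,0]
    - [0,0,0]
    - [0,0,0]
    - [0,0,0]
  yaw: [0,0,0,0]

```text
t: 24.8
ee_pos: [468.8, 100.3, 21.4]
orientation: [2.089, 2.344, 0.004]
ft_force: [-0.7, -1.1, -0.1]
width: 87.9
grasp_force: 0.0
```

```bash
python3 - <<'E'
from h import *
p,T,P=look('roller_center')
for lo,hi in ((26,56),(45,56)):
    rect(bm(P,lo,hi,(467.5,101.6),62))
E
```

```text
tcp [468.8 100.3  21.4] tooly deg 6.6
roller_center 0.78 [250.2 244.5] [466.5 101.   34. ]
rect c [466.4 102.4] size [89.8 88.7] long axis deg 53.6 n 8657 z 48.8
rect c [468.3 104.4] size [107.3  56.5] long axis deg 6.6 n 5552 z 51.9
```

Request:
play_rows:
  dp:
    - [0,1,-1]
    - [0,0,0]
    - [0,0,0]
    - [0,0,0]
    - [0,0,0]
    - [0,0,0]
    - [0,0,0]
    - [0,0,0]
  yaw: [0,0,0,0,0,0,0,0]
  gripper: 1

```text
t: 25.57
ee_pos: [467.6, 101.0, 19.0]
orientation: [-2.09, -2.345, 0.0]
ft_force: [0.0, 0.7, -0.3]
width: 39.2
grasp_force: 30.0
```

Request:
play_rows:
  dp:
    - [0,0,0]
    - [0,0,0]
    - [0,0,0]
    - [0,0,12]
    - [0,0,35]
    - [0,0,35]
    - [0,0,31]
    - [0,0,0]
  yaw: [0,0,0,0,0,0,0,0]

```text
t: 26.23
ee_pos: [470.7, 101.7, 136.7]
orientation: [2.087, 2.341, 0.01]
ft_force: [1.0, 0.0, -2.6]
width: 39.3
grasp_force: 30.0
```

Request:
play_rows:
  dp:
    - [20,0,0]
    - [24,2,0]
    - [24,2,0]
    - [24,2,0]
    - [24,2,0]
    - [22.8,1.9,0]
    - [0,0,0]
    - [0,0,0]
  yaw: [-6.7,-6.7,-6.7,-6.7,-6.7,-6.7,0,0]

```text
t: 26.9
ee_pos: [606.2, 110.8, 130.1]
orientation: [-2.768, -1.485, 0.003]
ft_force: [0.4, -0.3, -2.9]
width: 39.6
grasp_force: 30.0
```

Request:
play_rows:
  dp:
    - [0,0,0]
    - [0,0,0]
    - [0,0,0]
    - [0,0,0]
  yaw: [0,0,0,0]

```text
t: 27.23
ee_pos: [605.7, 110.9, 131.9]
orientation: [-2.768, -1.485, 0.001]
ft_force: [-0.5, 0.9, -3.1]
width: 39.6
grasp_force: 30.0
```

```bash
python3 - <<'E'
from h import *
p,T,P=look('roller_center','w6.png')
print(ctrl.get_obs()['width'])
# coordinates relative to bracket, u=axle dir 56.5deg, v perpendicular
a=np.radians(56.5); C=np.array([606.5,112.5]); Q=(P[...,:2]-C)@np.array([[np.cos(a),-np.sin(a)],[np.sin(a),np.cos(a)]])
def box(n,m): 
    q=Q[m]; print(n,m.sum(),'u',np.percentile(q[:,0],[1,99]).round(1),'v',np.percentile(q[:,1],[1,50,99]).round(1),'z',np.median(P[m][:,2]).round(1))
z=P[...,2]; r=np.hypot(Q[...,0],Q[...,1])<75
for s in (1,-1):
    box('cheek',r&(z>74)&(z<84)&(s*Q[...,0]>36))
    m=r&(z>120)&(s*Q[...,0]>34)&(np.abs(Q[...,1])<9)&(z<165)
    if m.sum()>5: box('axle',m); print(z[m].max())
E
```

```text
tcp [605.7 110.9 131.9] tooly deg -33.6
roller_center 0.88 [247.6 244.9] [565.6  63.5  34. ]
39.531017336889754
cheek 392 u [38.  46.1] v [-25.1 -11.5  24.2] z 79.7
axle 730 u [34.4 56.2] v [-4.6  0.3  5.2] z 151.0
153.00680172212353Traceback (most recent call last):
  File "<stdin>", line 10, in <module>
  File "<stdin>", line 7, in box
    return _quantile_unchecked(
        a, q, axis, out, overwrite_input, method, keepdims, weights)
    return _ureduce(a,
                    func=_quantile_ureduce_func,
    ...<5 lines>...
                    overwrite_input=overwrite_input,
                    method=method)
    r = func(a, **kwargs)
    result = _quantile(arr,
                       quantiles=q,
    ...<2 lines>...
                       out=out,
                       weights=wgt)
    slices_having_nans = np.isnan(arr[-1, ...])
                                  ~~~^^^^^^^^^
IndexError: index -1 is out of bounds for axis 0 with size 0
```

View pics/w6.png

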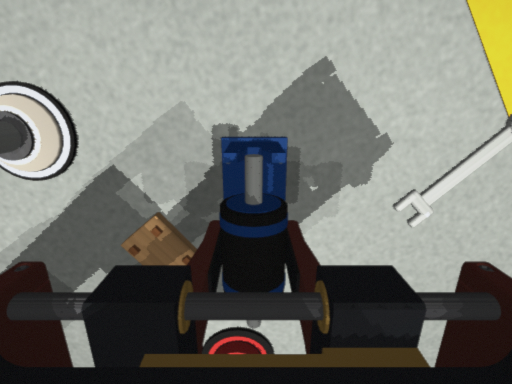

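The roller is held level over the bracket, with its axle at (255,180) in line with the slots. Lowering it.

Request:
play_rows:
  dp:
    - [1.2,1,-20]
    - [0,0,-20]
    - [0,0,-15]
    - [0,0,-10]
    - [0,0,-8]
    - [0,0,-7]
    - [0,0,-4]
    - [0,0,-3]
  yaw: [0,0,0,0,0,0,0,0]

```text
t: 28.0
ee_pos: [607.9, 112.0, 44.9]
orientation: [2.769, 1.484, 0.001]
ft_force: [-0.2, -0.3, -3.4]
width: 39.5
grasp_force: 30.0
```

Request:
play_rows:
  dp:
    - [0,0,-1.5]
    - [0,0,-1]
    - [0,0,-0.5]
    - [0,0,0]
    - [0,0,0]
    - [0,0,0]
  yaw: [0,0,0,0,0,0]

```text
t: 28.5
ee_pos: [607.9, 112.0, 42.3]
orientation: [2.769, 1.484, 0.001]
ft_force: [-0.3, 0.1, -2.8]
width: 39.4
grasp_force: 30.0
```

```bash
cat >s.py <<'E'
from h import *
import sys
p,T,P=look('roller_center')
print(ctrl.get_obs()['ft_force'].round(1))
a=np.radians(56.5); C=np.array([606.5,112.5]); Q=(P[...,:2]-C)@np.array([[np.cos(a),-np.sin(a)],[np.sin(a),np.cos(a)]])
z=P[...,2]
for s in (1,-1):
    m=(s*Q[...,0]>47.5)&(s*Q[...,0]<62)&(np.abs(Q[...,1])<9)&(z>35)&(z<140)
    if m.sum()>5: print('axle end',s,m.sum(),'u',(s*Q[m][:,0]).max().round(1),'v',np.median(Q[m][:,1]).round(1),'ztop',np.percentile(z[m],95).round(1))
m=(np.abs(Q[...,0])<30)&(np.abs(Q[...,1])<8)&(z>60)&(z<82)
if m.sum()>5: print('roller top',np.percentile(z[m],95).round(1), 'u',np.percentile(Q[m][:,0],[1,99]).round(1))
E
python3 s.py
```

```text
tcp [607.9 112.   42.3] tooly deg -33.6
roller_center 0.84 [252.6 246.3] [599.9 102.4  34. ]
[-0.5 -0.2 -3.3]
axle end 1 377 u 58.4 v -1.2 ztop 62.8
axle end -1 100 u 57.9 v -0.6 ztop 62.4
roller top 77.8 u [-16.4  29.9]
```

Request:
play_rows:
  dp:
    - [-0.7,0.4,0]
    - [0,0,-1]
    - [0,0,-0.7]
    - [0,0,-0.5]
    - [0,0,0]
    - [0,0,0]
    - [0,0,0]
  yaw: [0,0,0,0,0,0,0]

```text
t: 29.18
ee_pos: [607.0, 112.4, 40.0]
orientation: [-2.769, -1.484, -0.0]
ft_force: [-1.3, 0.5, 0.6]
width: 39.4
grasp_force: 30.0
```

```bash
python3 s.py
```

```text
tcp [607.  112.4  40. ] tooly deg -33.6
roller_center 0.64 [254.2 248.8] [599.6 101.5  34. ]
[-1.1 -0.2  0.1]
axle end 1 372 u 58.2 v 0.1 ztop 60.3
axle end -1 100 u 58.5 v 0.6 ztop 60.4
roller top 75.5 u [-16.5  29.9]
```

Request:
play_rows:
  dp:
    - [0,0,0]
    - [0,0,0]
    - [0,0,0]
    - [0,0,0]
    - [0,0,0]
    - [0,0,15]
    - [0,0,30]
    - [0,0,40]
  yaw: [0,0,0,0,0,0,0,0]
  gripper: 0

```text
t: 29.95
ee_pos: [604.7, 112.0, 122.9]
orientation: [-2.767, -1.483, 0.009]
ft_force: [0.7, -0.2, -0.5]
width: 86.6
grasp_force: 0.0
```

Request:
play_rows:
  dp:
    - [0,0,40]
    - [0,-20,40]
    - [0,-20,40]
    - [0,-20,40]
    - [0,-20,40]
    - [0,0,0]
    - [0,0,0]
    - [0,0,0]
  yaw: [0,0,0,0,0,0,0,0]

```text
t: 30.62
ee_pos: [606.5, 37.8, 313.4]
orientation: [-2.769, -1.483, 0.0]
ft_force: [-0.2, 0.1, -0.3]
width: 87.8
grasp_force: 0.0
```

Request:
play_rows:
  dp:
    - [0,0,0]
    - [0,0,0]
    - [0,0,0]
  yaw: [0,0,0]

```text
t: 30.87
ee_pos: [606.3, 38.3, 312.3]
orientation: [-2.767, -1.484, 0.004]
ft_force: [-0.4, 0.4, 0.2]
width: 87.7
grasp_force: 0.0
```

```bash
python3 s.py; python3 - <<'E'
from h import *
p,T,P=look('roller_center','w7.png')
p2,T2,o=shot('scene'); save(p2,'scene2.png',(140,110,440,280),2.6)
p2,T2,o=shot('top'); D=p2['range_z']; v,u=np.mgrid[:384,:512]
Pt=np.stack([(u-p2['cx'])/p2['fx']*D,-(v-p2['cy'])/p2['fy']*D,-D],-1)@T2[:3,:3].T+T2[:3,3]
for c in ((442.9,-91.5),(629.9,-313.8),(433.3,292)):
    circ(Pt,60,72,c,30); circ(Pt,4,10,c,58)
E
```

```text
tcp [606.3  38.3 312.3] tooly deg -33.6
roller_center 0.6 [225.6 119.1] [602.3 115.2  34. ]
[0.3 0.7 0.2]
axle end 1 56 u 57.2 v -0.0 ztop 60.6
axle end -1 39 u 56.8 v 0.3 ztop 60.3
roller top 76.0 u [-29.6  29.6]
tcp [606.6  38.2 312.8] tooly deg -33.6
roller_center 0.64 [223.7 119.1] [600.3 116.7  34. ]
circ 440.3 -94.7 r 14.4 n 66 zmed 66.5
circ 442.9 -90.9 r 57.8 n 228 zmed 6.8
circ 628.5 -316.7 r 15.2 n 67 zmed 67.3
circ 631.4 -312.9 r 56.8 n 205 zmed 7.1
circ 432.1 288.5 r 14.6 n 69 zmed 66.1
circ 433.6 291.8 r 57.1 n 262 zmed 6.8
```

View pics/w7.png

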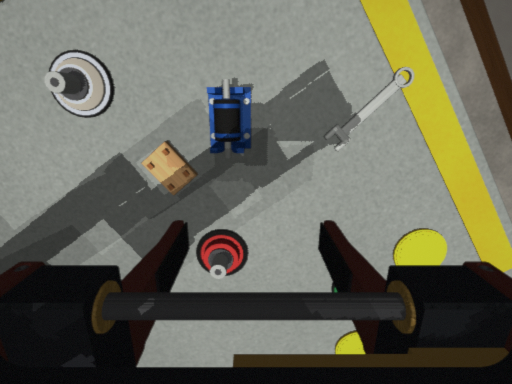

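View pics/scene2.png

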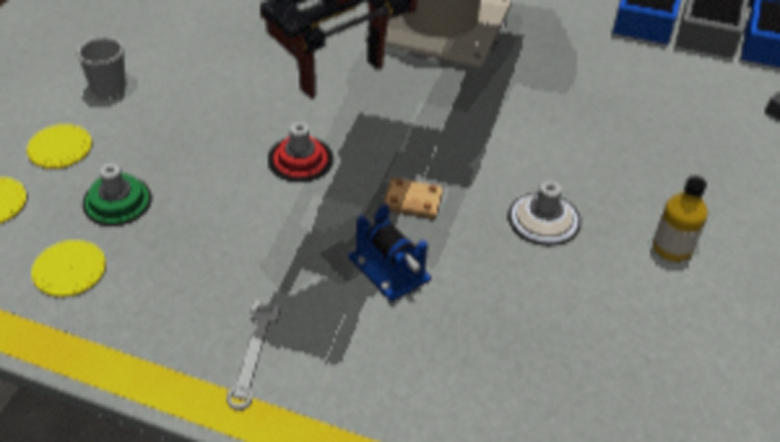

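```bash
python3 - <<'E'
from h import *
p,T,P=look('wheel_red_center')
for c,r in (((442.9,-91.5),34),((433.3,292),40)):
    print(c); circ(P,63,69,c,25); circ(P,9,27,c,r+5); circ(P,4.5,8,c,58)
E
```

```text
tcp [606.9  38.  313.6] tooly deg -33.6
wheel_red_center 0.76 [217.4 257.8] [441.8 -84.7  30. ]
(442.9, -91.5)
circ 442.8 -91.0 r 15.1 n 195 zmed 66.0
circ 444.6 -92.1 r 35.4 n 482 zmed 23.7
circ 443.4 -90.9 r 52.1 n 839 zmed 6.2
(433.3, 292)
circ 433.9 291.6 r 15.4 n 382 zmed 66.5
circ 432.3 293.8 r 44.2 n 1200 zmed 19.6
circ 434.0 291.8 r 52.2 n 1078 zmed 6.6
```

Measured again from the wrist, the red and white hubs sit within about 0.6 mm of their pad centres. Both roller axle ends sit at seat height, and the bottle and cup stand where they were. Handing in.

```bash
python3 -c "
from h import *
print(ticket.close_job())"
```

```text
the job is handed in; nothing more can be done
None
```

I set all three wheels hub up on the pads of their colours and seated the roller in the bracket slots, let go of everything, and handed the job in about 31 s into the run; the hand-in returned no verdict.

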